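True up a leaning post with a square and hold it

TASK

The post of the bracket leans over its base plate. Pick up the steel square, set it upright on the plate in front of the leaning post, centred on the post's width, and push it into the corner so that it stands the post up straight against its back rest, with the sole of the square flat on the plate and its back flat against the post. Finish while still holding the square there, pushing firmly (about 10 N) both down on the plate and against the post so that the pivot bolt could be tightened, and leave the tin, the bottle and the sanding block alone.

Things in the scene. Friction and masses are not known exactly. Their poses are not given: they have to be found in the camera images.
- square: Loose bare-steel square, 0.35 kg, standing on its sole. Origin: heel, bottom edge where sole and back meet, mid-width. x across, y along the sole away from the back, z up. Sole 36 wide, y 0 to 110, 10 thick. Back (y = 0): flange 36 wide, 10 thick, 78 high. Limb 16 wide (x), y 0 to 40, 140 high: grip it across the 16 mm, at z 80 to 140. Thin brace from limb (z 50) to sole (y 80).
- corner (a point): Where the plate's top meets the foot of the upright post's face, at mid-width of the post, 10 mm above the trolley top. Axes fixed to the plate: z up, y along the plate away from the post, x across. With the square fully home its heel lies here and its axes agree with these.
- bracket: Fixed steel base plate of the bracket: 100 wide (x), y -48 to 142 from the corner, 10 thick, on the trolley top. Bolt heads 5 high at x = +-38, y = -36 and 130. Two cheeks beside the post's foot: |x| 21.5 to 27.5 (bolt ends to 32.5), y -26.5 to -4.5, 31 high above the plate; a back rest behind it, y -25 to -44, 51 high. Friction on the square 0.5 to 0.7. Origin 10 mm below the corner.
- post_top (a point): Middle of the top edge of the post's face towards the plate. Aluminium post, 40 wide (x), 25 deep (y), from 3 to 85 mm above the plate's top when upright; its face towards the plate is then at y = 0 of the corner. The pivot axis is 12.5 mm behind that face, 12 mm above the plate's top; z along the post.
- post (a joint): Lean of the post about the pivot bolt, rad: 0 = upright, positive = leaning over the plate towards +y of the corner. Starts 0.06 to 0.14. The bolt is stiff (friction about 0.2 N m, no spring): the post stays where it is pushed and needs about 3 N at its top to move; at 0 it stands firm against its back rest.
- tin_bright: Loose bright paint tin, 72 diameter x 98 high, origin at the centre of its underside. Bystander.
- additive_b: Loose small bottle, 49 diameter x 111 high, origin at the centre of its underside. Bystander.
- sand_block: Loose dark sanding block 64 x 118 x 31 high, origin at the centre of its underside. Bystander.
Mind the look-alikes: they are no part of the job. Leave any orange or yellow look-alike of the square alone.

How it is judged (in metres and radians):
On the way, in this order (a step that is already met when the one before it is completed fails the run):
1. the square is picked up clear of the trolley, still upright (height (world z) of square above 0.025 m and angle between square's own z axis and vertical below 0.3 rad and contact force between the fingers and square above 1 N), for 0.2 s.
2. the square is home in the corner: sole on the plate, back on the post, post upright (x of square in the frame of corner between -0.012 and 0.012 m and y of square in the frame of corner between -0.003 and 0.003 m and z of square in the frame of corner between -0.002 and 0.002 m and angle between the z axis of square and the z axis of corner, either way round below 0.025 rad and angle between the y axis of square and the y axis of corner, either way round below 0.045 rad and value of joint post between -0.025 and 0.025 rad and contact force between square and bracket_c0 above 3 N and contact force between square and post above 3 N and contact force between the fingers and square above 3 N), for 0.3 s.
At the end, for the whole second after the job is handed in: The square, gripped and at rest, has its heel within 3 mm of the post face, 2 mm of the plate top, 12 mm of centre, is true within 0.025 rad (in plan 0.045), presses over 3 N on the plate and 3 N on the post; post upright within 0.025 rad; tin, bottle, block moved under 20 mm (all of step 2 and linear speed of square below 0.01 m/s and distance of each of tin_bright, additive_b, sand_block from where it was at the start of the episode below 0.02 m); the arm keeps its last pose, push and grip.
It fails at once if the paint tin is knocked away (more than 20 mm) (distance of tin_bright from where it was at the start of the episode above 0.02 m).
It fails at once if the small bottle is knocked away (more than 20 mm) (distance of additive_b from where it was at the start of the episode above 0.02 m).
It fails at once if the sanding block is knocked away (more than 20 mm) (distance of sand_block from where it was at the start of the episode above 0.02 m).
It also fails if it takes over 42 s, if anything falls off the work surface, if the arm or the gripper's body presses on something with over 40 N, if the wrist force passes 120 N, or if a joint passes its speed limit or range.

ROBOT

A 7-joint arm with a two-finger parallel gripper is mounted at the origin on a cart in front of the work surface, level with it; the furniture and walls round the work are solid. World frame = base frame: x ahead of the robot, y to its left, z up, the work surface at z = 0. Lengths are in m, angles in degrees, forces in N, time in s.
With the tool pointing down it reaches from about 0.425 to 0.825 m from the base axis. Payload 3.6 kg.
Tool frame: the origin (TCP) lies at the very end of the fingers, on their centre line; the grasp point (between the pads) lies 19 mm behind it; z points along the fingers, x is the direction in which the jaws open and shut, and the axes are right-handed (so a half turn about z gives the same grasp; the last joint's range is limited). The gripper opens to 93 mm and grips with 3 to 60 N. Pads are 15 mm wide; open, the fingers measure 128 mm over their backs; the gripper's body (75 mm by 188 mm) begins 65 mm behind the grasp point.
Start: joints at [-66.148, 35.231, -0.722, 81.555, 0.464, 63.22, -2.315], TCP at [0.278, 0.587, 0.219] pointing down, gripper open.
Joint ranges: [-178.69, 178.69], [-17.37, 117.87], [-77.05, 75.6], [15.02, 138.74], [-78.02, 258.01], [0.78, 113.62], [-162.83, 162.83]. Speed limits (degrees/s): [159.86, 159.86, 180, 180, 180, 180, 180].

INTERFACE

Orientations are given as [roll, pitch, yaw] about the fixed x, y, z axes, in that order (R = Rz(yaw) Ry(pitch) Rx(roll)).
In Python, from plant import monitor, eyes, bot, finder gives the robot as it stands.
- The arm moves only by the shell command python3 -m creep 'ROWS' [FORCE]. ROWS is JSON, a list that holds one entry, the list of rows, each a list of 5 numbers: the opening, from -1 (shut) to 1 (fully open), then the shift along the tool's x, y, z in units of 0.03 m (1.0 is 0.03 m), then the turn about the tool's z in units of 0.12 rad (1.0 is 0.12 rad). In form: [[[gripper, x, y, z, turn], ...]]. A call has 1 to 8 rows; each row shifts and turns the pose as measured when the row begins, along the tool's axes as they then stand; what a row does not reach is not made up. A row lasts 1/12 s, in which the tool goes at most 41.7 mm and 7.16 degrees, less where a joint would pass 70% of its speed; a pose out of reach is approached as far as the arm can. A call with a number of a shift or a turn outside -1 to 1 is refused whole. A call with a gripper value outside its range is refused whole. The fingers move at their own pace and stop on an object; FORCE is the grip in N (left out, the last holds). Time passes only in rows, so rows that do not move let the fingers close. It gives the time, the measured TCP pose, the force and the opening at its end, in the units of the state.
- monitor.get_obs(): the state, without advancing time (a new reading comes with each control period).
- eyes.read_camera(name): name is "scene" or "top" or "wrist"; returns (picture, depth): 420x560x3 uint8, blue, green, red; 420x560 float32, m along the optical axis (not along the pixel's ray), 0 where there is no reading.
- eyes.camera_params(name): a dict with "fx", "fy", "cx", "cy" (pixels), "k1" (the pictures are not rectified: a ray, as slopes to the right and down, at radius r is drawn at 1 + k1 r^2 times it, then the intrinsics apply), "eye" and "orientation" of the camera in the world; the wrist camera has in their place "tool_from_camera" (4x4, takes a point from camera to tool coordinates, whose origin is the TCP and whose axes are the tool frame's). Camera axes: x right, y up, looking along -z (the intrinsics and any distortion apply to the point x, -y, -z); pixel columns grow to the right and rows downward; lengths in m; the calibration is good to about 2 mm. A picture is of the moment at which its call begins: read the wrist's pose just before it. camera_params takes no time and is no camera call.
- bot.hand_in(): hands the job in, once; it reports no verdict.
Trained networks look in the newest picture that a camera, given by its name, has taken for a name from the list of things; names that differ only in an ending like _2 or _b are one class to them, and where a whole thing is asked for, a point or a joint stands for the part that bears it (a point fixed in the world has none). Each returns a list of dicts, best first, with "p" (0 to 1); they miss things now and then, are a little off and sometimes report something else, mostly with a low value. They report only what shows in the picture. A call takes as long as a camera call. They do not tell look-alikes from the thing itself.
- finder.recognise(camera, name): "location" ([column, row] as shares, 0 to 1, of the picture: columns of its width, rows of its height, amid what is visible of it).
- finder.cut_out(camera, name): "mask" (420x560 bool, what is visible of it) and "location" ([column, row] as shares, 0 to 1, of the picture: columns of its width, rows of its height, amid what is visible of it).
- finder.tip_of(camera, name): "location" ([column, row] as shares, 0 to 1, of the picture: columns of its width, rows of its height: a listed point, or the origin of a listed thing).
The state is a dict: "t": time; "q": joint angles; "dq": joint speeds; "tau": joint torques, N m; "eef_pos": TCP position; "tool_rot": TCP orientation; "wrist_force": force on the tool from outside, world axes, zero at the start; "moment": the same for the moment, N m; "gripper_width": finger opening in m.
Only numpy, scipy, OpenCV 4.12 (cv2) and the standard library are available. Lean on these libraries where they do the work, as an engineer would, in place of code of your own. Each camera call takes 0.05 s, during which the arm holds its last target. There are 200 camera calls.

## Working session

There is one attempt and no reset: what is moved stays moved. The work goes in short steps, Python scripts to look and compute and a shell command to move; the robot and the scene stay as the last step left them, time stands still between calls to the robot, and variables do not carry over. Pictures are saved under pics/ and viewed, about 8 in all and at most 12, crops included, and the job is handed in when it is done.

```bash
mkdir -p pics; ls; cat > h.py <<'E'
import numpy as np, cv2
from scipy.spatial.transform import Rotation as R
from plant import monitor, eyes, bot, finder
def campose(n):
    p=eyes.camera_params(n)
    if n=="wrist":
        o=monitor.get_obs(); T=np.eye(4); T[:3,:3]=R.from_euler('xyz',o['tool_rot'],degrees=True).as_matrix(); T[:3,3]=o['eef_pos']
        return p,T@np.array(p['tool_from_camera'])
    T=np.eye(4); ori=np.array(p['orientation'])
    T[:3,:3]=ori if ori.shape==(3,3) else R.from_euler('xyz',ori,degrees=True).as_matrix(); T[:3,3]=p['eye']; return p,T
def rays(p,uv):
    uv=np.asarray(uv,float).reshape(-1,2); d=np.c_[(uv[:,0]-p['cx'])/p['fx'],(uv[:,1]-p['cy'])/p['fy']]; s=d.copy()
    for _ in range(15): s=d/(1+p['k1']*(s**2).sum(1,keepdims=True))
    return np.c_[s[:,0],-s[:,1],-np.ones(len(s))]
def pts(p,T,uv,depth):
    return (rays(p,uv)*np.asarray(depth).reshape(-1,1))@T[:3,:3].T+T[:3,3]
def onz(p,T,uv,z):
    r=rays(p,uv)@T[:3,:3].T; return T[:3,3]+r*((z-T[2,3])/r[:,2:])
def cloud(p,T,dep,mask=None):
    m=dep>0
    if mask is not None: m&=mask
    v,u=np.nonzero(m); return pts(p,T,np.c_[u,v],dep[m]),np.c_[u,v]
def proj(p,T,X):
    c=(np.asarray(X)-T[:3,3])@T[:3,:3]; s=np.c_[c[:,0],-c[:,1]]/-c[:,2:]; s=s*(1+p['k1']*(s**2).sum(1,keepdims=True))
    return s*[p['fx'],p['fy']]+[p['cx'],p['cy']]
E
python3 - <<'E'
from h import *
print(monitor.get_obs())
for n in ("scene","top","wrist"):
    p,T=campose(n); print(n,p)
    im,d=eyes.read_camera(n); cv2.imwrite(f'pics/{n}0.png',im); np.save(f'{n}0.npy',d)
    for k in ("square","bracket","post_top","tin_bright","additive_b","sand_block"):
        for r in finder.cut_out(n,k)[:3]:
            m=r['mask']; X,_=cloud(p,T,d,m)
            print(k,round(r['p'],2),np.round(np.array(r['location'])*[560,420]),m.sum(),np.round(np.median(X,0),3) if len(X) else '')
    for k in ("square","corner","post_top"):
        for r in finder.tip_of(n,k)[:3]: print('tip',k,round(r['p'],2),np.round(np.array(r['location'])*[560,420],1))
E
```

```text
pics
{'t': 0.0, 'q': array([-66.14823428,  35.29043904,  -0.7247896 ,  81.63827991,
         0.46471736,  63.22044072,  -2.31544862]), 'dq': array([ 0.03981336, -0.05796891,  0.01640677,  0.00767692, -0.09125252,
        0.02933712,  0.00182985]), 'tau': array([ 1.65133670e-04, -4.58945775e+01,  2.08488372e-01, -1.65742475e+01,
       -6.12728088e-02,  2.04813725e-02,  2.23155525e-04]), 'eef_pos': array([0.27814536, 0.58662024, 0.21748522]), 'tool_rot': array([1.79998470e+02, 1.46278495e-01, 6.46348422e+01]), 'wrist_force': array([ 0.36468017, -0.5908317 ,  0.73781397]), 'moment': array([-0.02966513, -0.01088978, -0.02215762]), 'gripper_width': 0.09275238473649296}
scene {'fx': 463.7720574275822, 'fy': 463.7720574275822, 'cx': 284.5184098371596, 'cy': 210.5767247826209, 'k1': -0.081248767002097, 'eye': array([-0.08255774, -0.81702719,  1.06769062]), 'orientation': array([ 46.33344835,   0.81541826, -37.42089885])}
square 0.98 [199. 162.] 454 [0.457 0.414 0.074]
square 0.9 [232. 211.] 686 [0.407 0.125 0.045]
square 0.9 [209. 186.] 667 [0.423 0.297 0.044]
bracket 0.66 [318. 268.] 1937 
[... 1213 characters left out ...]
42.8 212.4]
tip post_top 0.45 [348.8 212.8]
tip post_top 0.39 [344.8 215.1]
wrist {'fx': 323.71186423533425, 'fy': 323.71186423533425, 'cx': 277.44053869108404, 'cy': 205.5483096911881, 'k1': 0.01637271758163913, 'tool_from_camera': array([[ 9.99999795e-01,  1.66972774e-04,  6.18371943e-04,
        -3.71882364e-04],
       [ 3.39158246e-04, -9.57009009e-01, -2.90057998e-01,
        -8.25530522e-02],
       [ 5.43355732e-04,  2.90058148e-01, -9.57008869e-01,
        -1.66472495e-01],
       [ 0.00000000e+00,  0.00000000e+00,  0.00000000e+00,
         1.00000000e+00]])}
square 0.8 [147. 387.] 1027 [0.441 0.32  0.051]
square 0.6 [218. 381.] 2420 [0.445 0.427 0.075]
tip square 0.64 [158.9 366.6]
```

```bash
python3 - <<'E'
import cv2
a=cv2.imread('pics/scene0.png')[110:350,130:470]; cv2.imwrite('pics/a.png',cv2.resize(a,None,fx=2.35,fy=2.35,interpolation=2))
a=cv2.imread('pics/top0.png')[100:310,110:430]; cv2.imwrite('pics/b.png',cv2.resize(a,None,fx=2.5,fy=2.5,interpolation=2))
E
```

```text
(no output)
```

View pics/a.png

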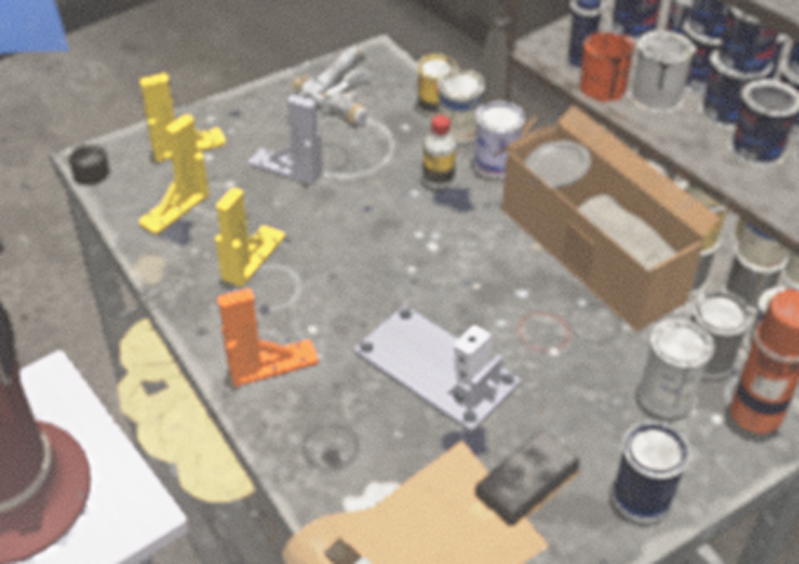

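View pics/b.png

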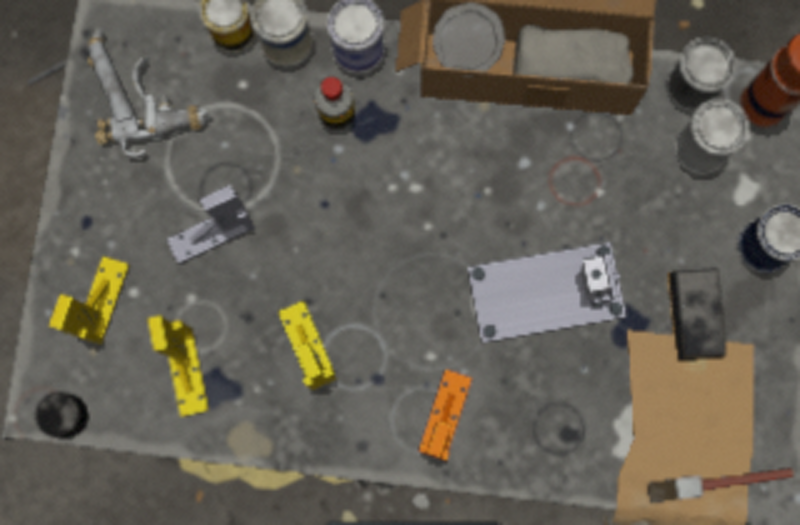

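The bare-steel square is the grey one, at about scene (258,170) and top (196,190), near world (0.58, 0.26). Its sole points to +y/−x. The plate is near (0.5, −0.18), with the post at its −y end. The orange and yellow squares are look-alikes. I'll measure roughly while bringing the wrist camera in.

```bash
python3 -m creep '[[[1,-0.33,0.95,-0.2,0],[1,-0.33,0.95,-0.2,0],[1,-0.33,0.95,-0.2,0],[1,-0.33,0.95,-0.2,0],[1,-0.33,0.95,-0.2,0],[1,-0.33,0.95,-0.2,0],[1,-0.33,0.95,-0.2,0],[1,-0.33,0.95,-0.2,0]]]'; python3 -m creep '[[[1,-0.33,0.95,0,0],[1,-0.33,0.95,0,0],[1,-0.33,0.95,0,0],[1,0,0,0,1],[1,0,0,0,1],[1,0,0,0,1],[1,0,0,0,1],[1,0,0,0,1]]]'
cat > look.py <<'E'
import sys; from h import *
tag=sys.argv[1]
o=monitor.get_obs(); print(o['eef_pos'],o['tool_rot'],o['q'])
p,T=campose('wrist'); im,d=eyes.read_camera('wrist'); cv2.imwrite(f'pics/{tag}.png',im); np.savez(tag,d=d,T=T)
for k in sys.argv[2:]:
    for r in finder.cut_out('wrist',k)[:3]:
        X,_=cloud(p,T,d,r['mask']); np.savez(f'{tag}_{k}_{round(r["p"]*100)}',X=X,m=r['mask'])
        print(k,round(r['p'],2),np.round(np.array(r['location'])*[560,420]),len(X),np.round(np.percentile(X,[2,50,98],axis=0),3).tolist() if len(X) else '')
    for r in finder.tip_of('wrist',k)[:2]:
        uv=np.array(r['location'])*[560,420]; print('tip',k,round(r['p'],2),np.round(uv,1),[np.round(onz(p,T,uv,z)[0],4) for z in (0,.01,.095)])
E
python3 look.py w1 square
```

```text
t: 2.17
eef_pos: [0.4477, 0.4209, 0.2649]
tool_rot: [-179.5, 0.1, 65.9]
wrist_force: [0.3, 0.1, -0.0]
gripper_width: 0.093
t: 2.83
eef_pos: [0.5279, 0.3425, 0.267]
tool_rot: [-180.0, -0.0, 30.0]
wrist_force: [-0.2, 0.0, -0.4]
gripper_width: 0.0932
[0.52790656 0.34253336 0.26702399] [-1.79989694e+02 -4.53028490e-02  2.99734202e+01] [-40.54569135  31.30496846   9.56806818  81.38027928  -5.36486071
  67.71247492  -0.34089436]
square 0.96 [272. 106.] 2953 [[0.441, 0.388, 0.009], [0.48, 0.415, 0.012], [0.541, 0.439, 0.142]]
square 0.88 [286. 252.] 3087 [[0.549, 0.222, 0.001], [0.586, 0.261, 0.025], [0.617, 0.323, 0.141]]
square 0.57 [117. 269.] 2357 [[0.381, 0.13, 0.006], [0.409, 0.139, 0.05], [0.436, 0.158, 0.112]]
tip square 0.92 [249.8  79.8] [array([ 0.4397,  0.424 , -0.    ]), array([0.4407, 0.4238, 0.01  ]), array([0.4498, 0.4216, 0.095 ])]
tip square 0.86 [118.2 253.1] [array([0.3865, 0.1204, 0.    ]), array([0.3888, 0.1271, 0.01  ]), array([0.4083, 0.1845, 0.095 ])]
```

```bash
python3 - <<'E'
from h import *
f=np.load('w1_square_88.npz'); X=f['X']
def rect(P,n):
    r=cv2.minAreaRect(P[:,:2].astype(np.float32)*1000); print(n,len(P),np.round(r[0],1),np.round(r[1],1),round(r[2],1),'z',np.round(np.median(P[:,2]),4))
rect(X[X[:,2]>.125],'limb'); rect(X[(X[:,2]>.004)&(X[:,2]<.016)],'sole')
for z in (.02,.04,.06,.08,.1): 
    P=X[abs(X[:,2]-z)<.006]; 
    if len(P)>5: rect(P,'z%.2f'%z)
# top camera second view
for n in('top','scene'):
    p,T=campose(n); d=np.load(n+'0.npy'); Y,_=cloud(p,T,d); Y=Y[(np.hypot(Y[:,0]-.585,Y[:,1]-.26)<.09)]
    for lo,hi,nn in ((.125,.15,'limb'),(.006,.02,'sole')):
        P=Y[(Y[:,2]>lo)&(Y[:,2]<hi)]
        if len(P)>5: rect(P,n+nn)
im=cv2.imread('pics/w1.png'); im[...,2]=np.where(f['m']&(np.indices(f['m'].shape).sum(0)%6==0),255,im[...,2]); cv2.imwrite('pics/w1b.png',im)
E
```

```text
limb 500 [561.2 304. ] [ 17.9 164.8] 30.5 z 0.1399
sole 1365 [579.4 277.8] [ 36.  101.2] 26.7 z 0.0104
z0.02 122 [585.4 264.8] [34.2 72.1] 27.4 z 0.021
z0.04 150 [587.9 254.9] [35.6 55.4] 31.7 z 0.0404
z0.06 117 [594.6 246.5] [35.4 32.2] 28.1 z 0.06
z0.08 178 [597.2 243. ] [35.5 40.5] 26.5 z 0.0781
z0.10 87 [587.9 248.2] [31.7 13.4] 86.4 z 0.0997
toplimb 89 [599.1 242.8] [17.5 39.5] 27.6 z 0.1402
topsole 284 [581.8 256.1] [162.1 172.6] 47.3 z 0.0104
scenelimb 78 [597.2 240.5] [20.6 44.6] 27.2 z 0.1381
scenesole 182 [586.2 244.7] [104.  154.9] 47.8 z 0.0106
```

View pics/w1b.png

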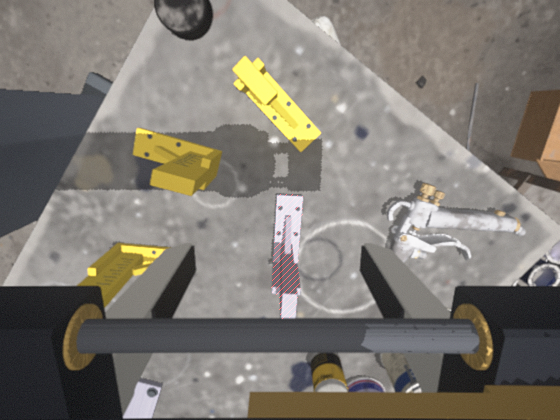

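The mask is on the grey square at (287,250), and the views agree: yaw ≈26.8°, limb centre ≈(0.598, 0.243), height 0.140, sole 0.010. Next I align above it.

```bash
python3 -m creep '[[[1,0,0,0,0.47],[1,0.15,1,0,0],[1,0.15,1,0,0],[1,0.15,1,0,0],[1,0.15,1,0,0],[1,0,0,1,0],[1,0,0,1,0],[1,0,0,0,0]]]' 40
cat > delta.py <<'E'
# delta.py x y z yaw : move needed in units, shift in tool axes as they stand now
import sys; from h import *
t=np.array(list(map(float,sys.argv[1:5]))); o=monitor.get_obs()
M=R.from_euler('xyz',o['tool_rot'],degrees=True).as_matrix()
print(o['eef_pos'],o['tool_rot'],'shift',np.round(M.T@(t[:3]-o['eef_pos'])/.03,2),'turn',round(-np.radians(t[3]-o['tool_rot'][2])/.12,2))
E
python3 delta.py 0.598 0.2427 0.086 26.8
```

```text
t: 3.65
eef_pos: [0.6024, 0.2463, 0.207]
tool_rot: [-179.9, -0.4, 29.2]
wrist_force: [0.0, 0.4, -1.1]
gripper_width: 0.0927
[0.60237574 0.2462998  0.20701739] [-179.85203822   -0.414493     29.24644895] shift [-0.22  0.04  4.03] turn 0.36
```

```bash
python3 -m creep '[[[1,-0.22,0.05,0,0.45],[1,0,0,0,0.1],[1,0,0,1,0],[1,0,0,1,0],[1,0,0,1,0],[1,0,0,0.5,0],[1,0,0,0,0]]]'; python3 delta.py 0.598 0.2427 0.086 26.8
```

```text
t: 4.23
eef_pos: [0.6031, 0.2501, 0.1083]
tool_rot: [-179.6, -1.4, 26.6]
wrist_force: [-0.5, -0.6, 0.3]
gripper_width: 0.0927
[0.60309535 0.25013121 0.10833663] [-179.61518321   -1.37863437   26.59592353] shift [-0.28  0.15  0.74] turn -0.03
```

```bash
python3 -m creep '[[[1,-0.3,0.15,0.3,0],[1,-0.1,0.1,0.3,0],[1,0,0,0.2,0],[1,0,0,0,0],[1,0,0,0,0]]]'; python3 delta.py 0.598 0.2427 0.086 26.8
```

```text
t: 4.65
eef_pos: [0.6003, 0.2439, 0.0896]
tool_rot: [-179.5, -2.1, 27.2]
wrist_force: [0.2, 0.4, 0.8]
gripper_width: 0.0931
[0.60031405 0.24387303 0.08955321] [-179.51038734   -2.07066586   27.16788114] shift [-0.09  0.    0.12] turn 0.05
```

```bash
python3 -m creep '[[[1,0,0,0,0],[1,0,0,0,0],[1,0,0,0,0],[1,0,0,0,0]]]'; python3 -m creep '[[[1,0,0,-1,0],[1,0,0,-1,0],[1,0,0,-1,0],[1,0,0,0,0]]]';python3 delta.py 0.598 0.2427 0.086 26.8; python3 -m creep '[[[1,0,0,0.4,0],[1,0,0,0.4,0],[1,0,0,0.4,0],[1,0,0,0.4,0],[1,0,0,0.4,0],[1,0,0,0.4,0],[1,0,0,0,0]]]';python3 delta.py 0.598 0.2427 0.086 26.8;
```

```text
t: 4.98
eef_pos: [0.6027, 0.2457, 0.0927]
tool_rot: [-179.5, -2.4, 27.3]
wrist_force: [0.4, 0.5, -0.3]
gripper_width: 0.0931
t: 5.32
eef_pos: [0.5986, 0.2431, 0.1842]
tool_rot: [-179.5, -2.1, 27.3]
wrist_force: [0.4, -0.2, 1.9]
gripper_width: 0.0931
[0.59855986 0.24314062 0.18418455] [-179.48737803   -2.13703882   27.28649632] shift [-0.15  0.03  3.27] turn 0.07
t: 5.9
eef_pos: [0.5991, 0.2449, 0.1041]
tool_rot: [-179.5, -2.1, 27.3]
wrist_force: [-0.2, 0.1, -0.1]
gripper_width: 0.093
[0.5991419  0.24487618 0.10410457] [-179.46055114   -2.06077073   27.31785576] shift [-0.09  0.05  0.6 ] turn 0.08
```

```bash
python3 -m creep '[[[1,0,0,-1,0],[1,0,0,-1,0],[1,0,0,-1,0]]]' | grep -E 'pos|rot'; python3 -m creep '[[[1,0,0,0,-1],[1,0,0,0,-1],[1,0,0,0,0]]]'| grep -E 'pos|rot';python3 -m creep '[[[1,0,0,0,1],[1,0,0,0,1],[1,0,0,0,0]]]'| grep -E 'pos|rot';python3 -m creep '[[[1,1,0,0,0],[1,1,0,0,0]]]'| grep -E 'pos|rot';python3 -m creep '[[[1,-1,0,0,0],[1,-1,0,0,0]]]'| grep -E 'pos|rot'
```

```text
eef_pos: [0.5892, 0.2403, 0.1828]
tool_rot: [-179.3, -0.5, 27.3]
eef_pos: [0.5928, 0.2414, 0.1894]
tool_rot: [-179.7, -1.3, 41.6]
eef_pos: [0.5918, 0.2409, 0.1877]
tool_rot: [-179.3, -1.0, 26.8]
eef_pos: [0.639, 0.2643, 0.1861]
tool_rot: [-179.3, -0.2, 26.7]
eef_pos: [0.595, 0.2433, 0.1762]
tool_rot: [-179.4, -0.4, 27.1]
```

```bash
python3 -m creep '[[[1,0.1,0,0.4,0],[1,0,0,0.4,0],[1,0,0,0.4,0],[1,0,0,0.4,0],[1,0,0,0.4,0],[1,0,0,0.4,0],[1,0,0,0.4,0]]]' >/dev/null;python3 delta.py 0.598 0.2427 0.086 26.8
```

```text
[0.59290861 0.24354745 0.08391246] [-1.79405661e+02  1.34758792e-01  2.73728513e+01] shift [ 0.14  0.1  -0.07] turn 0.08
```

```bash
python3 -m creep '[[[1,0.15,0.1,0,0],[1,0,0,0,0]]]' 40 |grep -E 'pos|rot'; python3 -m creep '[[[-1,0,0,0,0],[-1,0,0,0,0],[-1,0,0,0,0],[-1,0,0,0,0],[-1,0,0,0,0],[-1,0,0,0,0],[-1,0,0,0,0],[-1,0,0,0,0]]]' 40; python3 delta.py 0.598 0.2427 0.086 26.8
```

```text
eef_pos: [0.5965, 0.2424, 0.0798]
tool_rot: [-179.4, 0.5, 27.5]
t: 8.4
eef_pos: [0.5989, 0.2432, 0.0831]
tool_rot: [-179.4, 0.2, 27.5]
wrist_force: [0.5, 0.5, -0.6]
gripper_width: 0.0444
[0.5989152  0.24315945 0.08307037] [-179.38697284    0.20408921   27.50722288] shift [-0.03 -0.   -0.1 ] turn 0.1
```

```bash
python3 -m creep '[[[-1,0,0,0,0],[-1,0,0,0,0],[-1,0,0,0,0],[-1,0,0,0,0],[-1,0,0,0,0],[-1,0,0,0,0],[-1,0,0,0,0],[-1,0,0,0,0]]]' 40; python3 delta.py 0.598 0.2427 0.086 26.8
```

```text
t: 9.07
eef_pos: [0.5989, 0.2433, 0.0833]
tool_rot: [-179.4, 0.2, 27.5]
wrist_force: [-0.4, -0.5, 0.7]
gripper_width: 0.0159
[0.59887436 0.24325982 0.0832974 ] [-179.38244444    0.18844847   27.50795663] shift [-0.03  0.   -0.09] turn 0.1
```

```bash
python3 -m creep '[[[-1,0,0,-0.3,0],[-1,0,0,-0.5,0],[-1,0,0,-0.8,0],[-1,0,0,-0.8,0],[-1,0,0,-0.8,0],[-1,0,0,-0.8,0],[-1,0,0,-0.8,0]]]' 40
python3 - <<'E'
from h import *
def rect(P,n):
    r=cv2.minAreaRect(P[:,:2].astype(np.float32)*1000); print(n,len(P),np.round(r[0],1),np.round(r[1],1),round(r[2],1),'z',np.round(np.median(P[:,2]),4))
for n in('top','scene'):
    p,T=campose(n); d=np.load(n+'0.npy'); im=cv2.imread(f'pics/{n}0.png')
    Y,uv=cloud(p,T,d); k=(np.hypot(Y[:,0]-.505,Y[:,1]+.17)<.14); Y,uv=Y[k],uv[k]
    g=(Y[:,2]>.006)&(Y[:,2]<.013); m=np.zeros(d.shape,np.uint8); m[uv[g][:,1],uv[g][:,0]]=1
    nl,lab,st,_=cv2.connectedComponentsWithStats(m); b=1+st[1:,4].argmax(); k=lab[uv[:,1],uv[:,0]]==b
    rect(Y[k],n+'plate'); 
    P=Y[Y[:,2]>.085]; P=P[P[:,2]<.11]; rect(P,n+'posttop'); print(np.round(np.percentile(P,[5,50,95],axis=0),4).tolist())
    r=finder.tip_of  # no new picture needed
    for a in [x for x in np.arange(0,1)]: pass
p,T=campose('top'); print('corner tip top',onz(p,T,[342.8,212.4],.01),'post_top',onz(p,T,[348.8,212.8],.095))
p,T=campose('scene'); print('corner tip scene',onz(p,T,[327.7,274.6],.01),'post_top',onz(p,T,[327.8,254.3],.095))
E
```

```text
t: 9.65
eef_pos: [0.591, 0.2389, 0.2213]
tool_rot: [-179.2, 2.1, 27.5]
wrist_force: [0.6, 1.2, -3.6]
gripper_width: 0.016
topplate 1010 [ 510.5 -163.9] [106.5 195.4] 11.3 z 0.0103
topposttop 112 [ 520.5 -215.3] [40.2 26.4] 10.4 z 0.095
[[0.5022, -0.227, 0.0904], [0.5194, -0.2148, 0.095], [0.537, -0.2031, 0.1003]]
sceneplate 1147 [ 509.2 -166.9] [102.7 191.8] 10.6 z 0.01
sceneposttop 133 [ 519.  -217.3] [41.1 28.1] 7.5 z 0.0943
[[0.4998, -0.2312, 0.0861], [0.5165, -0.2207, 0.0943], [0.5368, -0.206, 0.0982]]
corner tip top [[ 0.52442229 -0.21243867  0.01      ]] post_top [[ 0.50930357 -0.2173364   0.095     ]]
corner tip scene [[ 0.51413251 -0.21757019  0.01      ]] post_top [[ 0.513331   -0.21230357  0.095     ]]
```

```bash
python3 -m creep '[[[-1,0,0,0,0.8],[-1,0,0,0,0.8],[-1,0,0,0,0.8],[-1,-0.35,0.8,0,0],[-1,-0.35,0.8,0,0],[-1,-0.35,0.8,0,0],[-1,-0.35,0.8,0,0],[-1,-0.35,0.8,0,0]]]' |grep -E 'pos|rot|wid';python3 delta.py 0.5085 -0.1577 0.2 10.8;  python3 -m creep '[[[-1,-0.35,0.8,0,0],[-1,-0.35,0.8,0,0],[-1,-0.35,0.8,0,0],[-1,-0.35,0.8,0,0],[-1,-0.35,0.8,0,0],[-1,-0.35,0.8,0,0],[-1,-0.35,0.8,0,0],[-1,0,0,0,0]]]'  |grep -E 'pos|rot|wid'; python3 delta.py 0.5085 -0.1577 0.2 10.8
```

```text
eef_pos: [0.558, 0.118, 0.2261]
tool_rot: [-179.3, 2.1, 11.2]
gripper_width: 0.0156
[0.55798674 0.11804339 0.226147  ] [-179.34835124    2.10261316   11.15264504] shift [-3.36  8.71  0.9 ] turn 0.05
eef_pos: [0.5068, -0.0769, 0.226]
tool_rot: [-179.5, 2.9, 10.7]
gripper_width: 0.0159
[ 0.50684787 -0.07687159  0.22597497] [-179.51154556    2.92858672   10.68107588] shift [-0.4   2.67  0.86] turn -0.02
```

```bash
python3 -m creep '[[[-1,-0.05,0.8,0,0],[-1,0,0.8,0,0],[-1,0,0.8,0,0],[-1,0,0.2,0,0],[-1,0,0,1,0],[-1,0,0,1,0],[-1,0,0,0,0]]]' |grep -E 'pos|rot|wid|force';python3 delta.py 0.5085 -0.1577 0.12 10.8
```

```text
eef_pos: [0.5145, -0.157, 0.1648]
tool_rot: [-179.4, 3.0, 10.4]
wrist_force: [-1.1, 0.6, -5.1]
gripper_width: 0.0159
[ 0.51454631 -0.15703848  0.16482487] [-179.39723508    2.95693219   10.40147508] shift [-0.12  0.    1.5 ] turn -0.06
```

```bash
f(){ grep -E 'pos|rot' | tr '\n' ' '; echo; }; python3 -m creep '[[[-1,-0.7,0,0,0]]]' | f;  python3 -m creep '[[[-1,0,0,0,0]]]' | f; python3 -m creep '[[[-1,0.7,0,0,0]]]' | f;  python3 -m creep '[[[-1,0,0,0,0]]]' | f;  python3 -m creep '[[[-1,0,0,0.8,0]]]' | f;  python3 -m creep '[[[-1,0,0,0,0]]]' | f; python3 -m creep '[[[-1,0,0,-0.8,0]]]' | f;  python3 -m creep '[[[-1,0,0,0,0]]]' | f
```

```text
eef_pos: [0.4978, -0.1587, 0.1655] tool_rot: [-179.4, 2.7, 10.6] 
eef_pos: [0.4922, -0.1591, 0.1652] tool_rot: [-179.2, 3.3, 10.5] 
eef_pos: [0.5087, -0.1561, 0.1651] tool_rot: [-179.1, 3.5, 10.3] 
eef_pos: [0.5127, -0.1539, 0.1662] tool_rot: [-179.1, 3.2, 10.4] 
eef_pos: [0.5152, -0.1547, 0.1468] tool_rot: [-179.4, 2.7, 10.5] 
eef_pos: [0.5129, -0.1524, 0.1446] tool_rot: [-179.1, 3.1, 10.6] 
eef_pos: [0.5113, -0.1509, 0.1662] tool_rot: [-178.9, 3.6, 10.6] 
eef_pos: [0.5142, -0.1515, 0.1705] tool_rot: [-179.1, 3.2, 10.7]
```

```bash
f(){ grep -E 'pos|rot|force' | tr '\n' ' '; echo; }; python3 -m creep '[[[-1,-0.25,0.4,0.7,0],[-1,0,0,0.7,0],[-1,0,0,0.4,0]]]' | f;  python3 -m creep '[[[-1,0,0,0,0]]]' | f; python3 delta.py 0.5136 -0.1842 0.0933 10.8; python3 look.py w2 bracket post_top; python3 - <<'E'
from h import *
im,d=eyes.read_camera('scene'); cv2.imwrite('pics/s2.png',cv2.resize(im[200:330,230:430],None,fx=4,fy=4,interpolation=2)); np.save('scene2.npy',d)
E
```

```text
eef_pos: [0.5111, -0.1644, 0.122] tool_rot: [-179.4, 2.4, 10.8] wrist_force: [-0.2, 1.4, -4.6] 
eef_pos: [0.5093, -0.1643, 0.1207] tool_rot: [-179.3, 2.6, 10.8] wrist_force: [-1.4, 0.3, -4.1] 
[ 0.50927346 -0.16431869  0.12068436] [-179.28672014    2.58684509   10.81218636] shift [0.06 0.69 0.9 ] turn 0.0
[ 0.50927346 -0.16431869  0.12068436] [-179.28672014    2.58684509   10.81218636] [  5.26013758  33.90250903  15.38977794 105.32681159 -11.1914354
  44.91616748  37.27603508]
bracket 0.58 [310. 170.] 11019 [[0.45, -0.212, 0.009], [0.523, -0.132, 0.01], [0.563, -0.07, 0.016]]
```

View pics/s2.png

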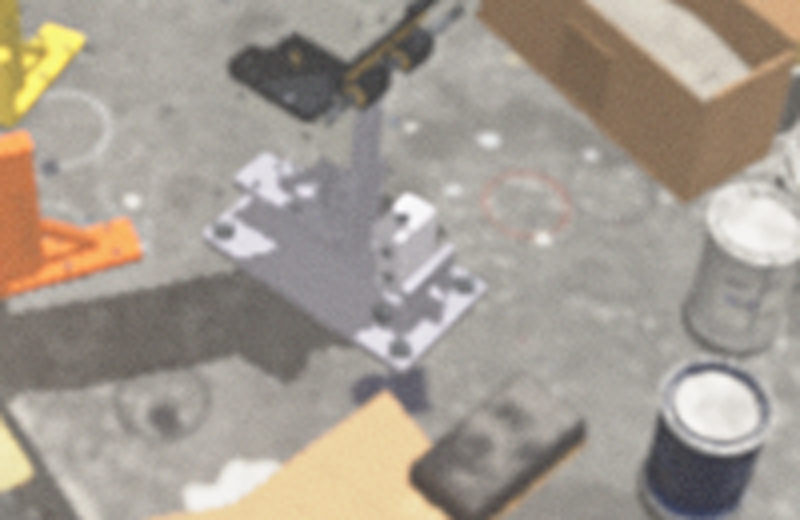

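View pics/w2.png

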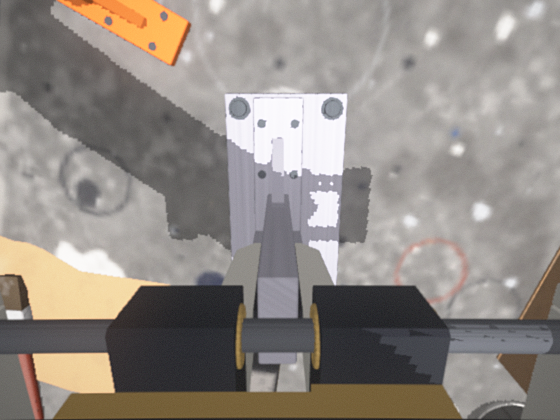

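The scene view shows the square upright above the plate in front of the post. In the wrist view the sole (columns 254–303, row 100) is parallel to the plate (226–347). Next I compute the exact offsets.

```bash
python3 - <<'E'
from h import *
f=np.load('w2.npz'); p=eyes.camera_params('wrist'); X,uv=cloud(p,f['T'],f['d'])
def lines(Xs,lo,hi,yr,name):
    # edges in corner-ish frame
    a=np.radians(10.8); x=np.array([np.cos(a),np.sin(a)]); y=np.array([-x[1],x[0]]); c=np.array([.5188,-.2117])
    q=np.c_[(Xs[:,:2]-c)@x,(Xs[:,:2]-c)@y,Xs[:,2]]; q=q[(q[:,2]>lo)&(q[:,2]<hi)&(abs(q[:,0])<.07)&(q[:,1]>yr[0])&(q[:,1]<yr[1])]
    b=np.arange(yr[0],yr[1],.005); E=[]
    for s in b:
        k=q[(q[:,1]>=s)&(q[:,1]<s+.005),0]
        if len(k)>8: E.append((s+.0025,k.min(),k.max()))
    E=np.array(E); print(name,len(q),'zmed',np.round(np.median(q[:,2]),4),'ymax',q[:,1].max().round(4)); 
    m=(E[:,1]+E[:,2])/2; pf=np.polyfit(E[:,0],m,1); print(' mid at y0',pf[1].round(4),'slope deg',np.degrees(pf[0]).round(2),'width',np.median(E[:,2]-E[:,1]).round(4)); 
lines(X,.006,.0135,(.08,.14),'plate'); lines(X,.03,.06,(.08,.14),'sole')
# tilt of the sole from plane fit of its top
a=np.radians(10.8); x=np.array([np.cos(a),np.sin(a)]); y=np.array([-x[1],x[0]]); c=np.array([.5188,-.2117])
q=np.c_[(X[:,:2]-c)@x,(X[:,:2]-c)@y,X[:,2]]
for nm,k in (('sole',(q[:,2]>.03)&(q[:,2]<.06)&(abs(q[:,0])<.03)&(q[:,1]>.085)&(q[:,1]<.15)),('plate',(q[:,2]>.006)&(q[:,2]<.0135)&(abs(q[:,0])<.045)&(q[:,1]>.06)&(q[:,1]<.14))):
    A=np.c_[q[k][:,:2],np.ones(k.sum())]; s=np.linalg.lstsq(A,q[k][:,2],rcond=None)[0]; print(nm,k.sum(),'slope deg x,y',np.degrees(s[:2]).round(2),'z0',s[2].round(4))
    v=q[k]; print(np.percentile(v,[1,50,99],axis=0).round(4).tolist())
# post top from scene
d=np.load('scene2.npy'); p,T=campose('scene'); Y,_=cloud(p,T,d); Q=np.c_[(Y[:,:2]-c)@x,(Y[:,:2]-c)@y,Y[:,2]]
k=(abs(Q[:,0])<.03)&(Q[:,1]>-.04)&(Q[:,1]<.02)&(Q[:,2]>.085)&(Q[:,2]<.104); print('post top',k.sum(),np.percentile(Q[k],[2,50,98],axis=0).round(4).tolist())
E
```

```text
plate 4727 zmed 0.0105 ymax 0.14
 mid at y0 -0.0006 slope deg -0.09 width 0.099
sole 3589 zmed 0.0482 ymax 0.1378
 mid at y0 -0.0056 slope deg 0.2 width 0.0354
sole 3365 slope deg x,y [-2.61 -0.38] z0 0.0489
[[-0.0227, 0.0857, 0.046], [-0.0049, 0.1151, 0.0481], [0.0124, 0.1377, 0.0582]]
plate 5178 slope deg x,y [-0.07  0.34] z0 0.0099
[[-0.0445, 0.0609, 0.0089], [0.0209, 0.1, 0.0105], [0.0445, 0.1399, 0.0125]]
post top 135 [[-0.0209, -0.0186, 0.0859], [-0.003, -0.0086, 0.0939], [0.0192, 0.0068, 0.0985]]
```

```bash
f(){ grep -E 'pos|rot|force' | tr '\n' ' '; echo; }; python3 -m creep '[[[-1,0.2,0,0.25,0],[-1,0,0,0.25,0],[-1,0,0,0.2,0]]]' | f;  python3 -m creep '[[[-1,0,0,0.1,0],[-1,0,0,0.1,0]]]' | f;   python3 -m creep '[[[-1,0,0,0.1,0]]]' | f;python3 -m creep '[[[-1,0,0,0,0]]]' | f
```

```text
eef_pos: [0.5198, -0.1636, 0.1031] tool_rot: [-179.6, 1.9, 10.9] wrist_force: [-0.2, -0.0, -4.3] 
eef_pos: [0.5191, -0.163, 0.0952] tool_rot: [-179.5, 2.0, 10.9] wrist_force: [0.2, -0.3, -3.6] 
eef_pos: [0.5191, -0.1633, 0.0935] tool_rot: [-179.5, 2.0, 10.9] wrist_force: [-5.8, 1.8, 32.7] 
eef_pos: [0.5193, -0.1635, 0.0941] tool_rot: [-179.5, 2.0, 10.9] wrist_force: [-0.1, -0.1, -4.4]
```

```bash
f(){ grep -E 'pos|rot|force' | tr '\n' ' '; echo; }; for i in 1; do python3 -m creep '[[[-1,0,0,0.05,0]]]' | f; python3 -m creep '[[[-1,0,0,0.05,0]]]' | f; python3 -m creep '[[[-1,0,0,0.05,0]]]' | f; python3 -m creep '[[[-1,0,0,0.05,0]]]' | f; python3 -m creep '[[[-1,0,0,0.05,0]]]' | f; python3 -m creep '[[[-1,0,0,0.05,0]]]' | f; done
```

```text
eef_pos: [0.5196, -0.1639, 0.0936] tool_rot: [-179.5, 1.9, 10.8] wrist_force: [-2.3, 0.7, 10.8] 
eef_pos: [0.5196, -0.164, 0.0936] tool_rot: [-179.5, 1.9, 10.8] wrist_force: [-2.7, 1.1, 12.4] 
eef_pos: [0.5196, -0.164, 0.0936] tool_rot: [-179.4, 1.9, 10.8] wrist_force: [-1.9, 0.3, 9.5] 
eef_pos: [0.5196, -0.164, 0.0936] tool_rot: [-179.4, 1.8, 10.8] wrist_force: [-2.5, 1.5, 9.1] 
eef_pos: [0.5195, -0.164, 0.0936] tool_rot: [-179.4, 1.8, 10.8] wrist_force: [-2.4, 1.5, 8.7] 
eef_pos: [0.5195, -0.1641, 0.0936] tool_rot: [-179.4, 1.8, 10.8] wrist_force: [-2.5, 0.5, 8.6]
```

```bash
f(){ grep -E 't:|pos|rot|force' | tr '\n' ' '; echo; }; python3 -m creep '[[[-1,0,0,0.12,0],[-1,0,0,0.12,0],[-1,0,0,0.12,0],[-1,0,0,0.12,0],[-1,0,0,0.12,0],[-1,0,0,0.12,0],[-1,0,0,0.12,0],[-1,0,0,0.12,0]]]' | f
cat > tilt.py <<'E'
from h import *
p,T=campose('wrist'); im,d=eyes.read_camera('wrist'); cv2.imwrite('pics/tilt.png',im); X,uv=cloud(p,T,d)
a=np.radians(10.8); x=np.array([np.cos(a),np.sin(a)]); y=np.array([-x[1],x[0]]); c=np.array([.5188,-.2117])
q=np.c_[(X[:,:2]-c)@x,(X[:,:2]-c)@y,X[:,2]]
for nm,k in (('sole',(q[:,2]>.016)&(q[:,2]<.025)&(abs(q[:,0])<.03)&(q[:,1]>.08)&(q[:,1]<.15)),('plate',(q[:,2]>.006)&(q[:,2]<.0135)&(abs(q[:,0])<.045)&(q[:,1]>.05)&(q[:,1]<.14))):
    v=q[k]
    for _ in range(3):
        A=np.c_[v[:,:2],np.ones(len(v))]; s=np.linalg.lstsq(A,v[:,2],rcond=None)[0]; e=v[:,2]-A@s; v=v[abs(e)<2.5*e.std()]
    r=cv2.minAreaRect(v[:,:2].astype(np.float32)*1000)
    print(nm,len(v),'slope deg x,y',np.degrees(s[:2]).round(2),'z',np.median(v[:,2]).round(4),'rect',np.round(r[0],1),np.round(r[1],1),round(r[2],2),'ymax',np.percentile(v[:,1],99.5).round(4))
E
python3 tilt.py
```

```text
t: 14.62 eef_pos: [0.5188, -0.1647, 0.0934] tool_rot: [-179.0, 1.2, 10.8] wrist_force: [-6.2, 3.2, 20.7] 
sole 3350 slope deg x,y [-1.25  0.44] z 0.0213 rect [  5.7 108. ] [55.8 35.9] 89.76 ymax 0.1359
plate 7633 slope deg x,y [-0.02  0.17] z 0.0105 rect [ 0.  94.9] [89.9 90. ] 89.98 ymax 0.1398
```

```bash
f(){ grep -E 't:|pos|rot|force' | tr '\n' ' '; echo; }; python3 -m creep '[[[-1,-0.05,0,0.12,0],[-1,-0.05,0,0.12,0],[-1,-0.05,0,0.12,0],[-1,-0.05,0,0.12,0],[-1,-0.05,0,0.12,0],[-1,-0.05,0,0.12,0],[-1,-0.05,0,0.12,0],[-1,-0.05,0,0.12,0]]]' | f
python3 tilt.py
```

```text
t: 15.33 eef_pos: [0.5163, -0.1652, 0.0933] tool_rot: [-179.0, -0.6, 10.9] wrist_force: [-3.6, 2.2, 20.9] 
sole 3329 slope deg x,y [0.54 0.44] z 0.0212 rect [  5.4 108. ] [35.9 55.7] 0.07 ymax 0.1359
plate 7679 slope deg x,y [-0.06  0.18] z 0.0105 rect [ 0.  94.9] [90.  89.9] 0.0 ymax 0.1398
```

```bash
f(){ grep -E 't:|pos|rot|force' | tr '\n' ' '; echo; }; python3 -m creep '[[[-1,0,0.15,0.03,0],[-1,0,0.15,0.03,0],[-1,0,0.15,0.03,0],[-1,0,0.15,0.03,0]]]' | f
python3 -m creep '[[[-1,0,0.1,0.04,0],[-1,0,0.1,0.04,0],[-1,0,0.1,0.04,0]]]' | f;python3 tilt.py;  python3 delta.py 0.5151 -0.1921 0.0933 10.8
```

```text
t: 15.72 eef_pos: [0.5193, -0.1747, 0.0936] tool_rot: [-178.1, -0.7, 11.0] wrist_force: [-4.4, 7.4, 15.0] 
t: 15.97 eef_pos: [0.5197, -0.1759, 0.0938] tool_rot: [-177.1, -0.5, 11.2] wrist_force: [-3.4, 3.8, 13.3] 
sole 2306 slope deg x,y [0.33 1.82] z 0.024 rect [  6.4 103.6] [35.9 47.2] 0.02 ymax 0.1271
plate 8241 slope deg x,y [-0.06  0.11] z 0.0105 rect [ 0. 95.] [90.  89.9] 0.05 ymax 0.1398
[ 0.51975583 -0.1759656   0.09386912] [-177.07161238   -0.5112102    11.1136646 ] shift [-0.26  0.5  -0.01] turn 0.05
```

```bash
f(){ grep -E 't:|pos|rot|force' | tr '\n' ' '; echo; }; python3 -m creep '[[[-1,-0.03,-0.05,0.1,0],[-1,-0.03,-0.05,0.1,0],[-1,-0.03,-0.05,0.1,0],[-1,-0.03,-0.05,0.1,0],[-1,0,-0.05,0.1,0],[-1,0,-0.05,0.1,0],[-1,0,-0.05,0.1,0],[-1,0,-0.05,0.1,0]]]' | f
python3 tilt.py;  python3 delta.py 0.5151 -0.1921 0.0933 10.8
```

```text
t: 16.68 eef_pos: [0.5185, -0.1751, 0.0937] tool_rot: [-177.7, -1.4, 10.7] wrist_force: [-5.2, 1.5, 20.0] 
sole 2930 slope deg x,y [1.12 1.84] z 0.0233 rect [  6.7 103.7] [47.4 35.8] 89.72 ymax 0.1274
plate 8297 slope deg x,y [-0.04  0.14] z 0.0105 rect [ 0. 95.] [90. 90.] 0.01 ymax 0.1399
[ 0.51849868 -0.17505176  0.09371952] [-177.68424218   -1.35937432   10.73429626] shift [-0.22  0.54 -0.01] turn -0.01
```

```bash
f(){ grep -E 't:|pos|rot|force|mom' | tr '\n' ' '; echo; }; python3 -m creep '[[[-1,0.03,-0.15,0.1,0],[-1,0.03,-0.15,0.1,0],[-1,0.03,-0.15,0.1,0],[-1,0.03,-0.15,0.1,0]]]' 60| f; python3 tilt.py; python3 -m creep '[[[-1,0.03,0,0.12,0],[-1,0.03,0,0.12,0],[-1,0.03,0,0.12,0],[-1,0.03,0,0.12,0]]]' 60| f
python3 tilt.py;  python3 delta.py 0.5151 -0.1921 0.0933 10.8
```

```text
t: 17.07 eef_pos: [0.5182, -0.1733, 0.0935] tool_rot: [-178.9, -1.5, 10.3] wrist_force: [-5.1, -2.0, 18.9] 
sole 2997 slope deg x,y [1.36 0.6 ] z 0.0215 rect [  7.4 103.8] [47.8 35.9] 89.38 ymax 0.1277
plate 8509 slope deg x,y [-0.04  0.16] z 0.0105 rect [ 0. 95.] [90. 90.] 90.0 ymax 0.1398
t: 17.45 eef_pos: [0.5187, -0.174, 0.0935] tool_rot: [-178.5, -1.3, 10.1] wrist_force: [-7.2, 2.8, 27.2] 
sole 2970 slope deg x,y [1.3 1.1] z 0.0221 rect [  7.8 103.7] [47.4 35.9] 89.28 ymax 0.1274
plate 8459 slope deg x,y [-0.06  0.16] z 0.0105 rect [ 0. 95.] [90. 90.] 90.0 ymax 0.1398
[ 0.51865594 -0.17403614  0.09348101] [-178.53572553   -1.32650043   10.11414101] shift [-0.22  0.57 -0.01] turn -0.1
```

```bash
f(){ grep -E 't:|pos|rot|force|mom' | tr '\n' ' '; echo; }; python3 -m creep '[[[-1,0,-0.05,-0.15,0],[-1,-0.1,0,0,0],[-1,-0.1,0,0,0],[-1,0,0,0,0]]]' 60| f; python3 tilt.py;  python3 delta.py 0.5151 -0.1921 0.0933 10.8
```

```text
t: 17.83 eef_pos: [0.5112, -0.1756, 0.0973] tool_rot: [-178.6, -1.3, 10.0] wrist_force: [-0.4, -0.5, -3.4] 
sole 572 slope deg x,y [0.32 0.17] z 0.0247 rect [  0.3 103.8] [46.7 35.9] 88.97 ymax 0.1271
plate 8174 slope deg x,y [-0.06  0.16] z 0.0105 rect [ 0. 95.] [90. 90.] 0.0 ymax 0.1398
[ 0.51124531 -0.17555831  0.09700587] [-178.60704963   -1.2481328    10.03172889] shift [0.03 0.57 0.11] turn -0.11
```

```bash
sed -i 's/<.025)/<.030)/' tilt.py; f(){ grep -E 't:|pos|rot|force|mom' | tr '\n' ' '; echo; }; python3 -m creep '[[[-1,0,0.1,0,-0.12],[-1,0,0.1,0,-0.05],[-1,0,0.1,0,0]]]' | f; python3 tilt.py;  python3 delta.py 0.5151 -0.1921 0.0933 10.8
```

```text
t: 18.13 eef_pos: [0.512, -0.1838, 0.0944] tool_rot: [-178.5, -1.1, 11.4] wrist_force: [-1.7, 1.7, -1.2] 
sole 2536 slope deg x,y [1.04 1.13] z 0.023 rect [-2.3 99.6] [35.9 39.2] 0.14 ymax 0.1191
plate 9108 slope deg x,y [-0.05  0.14] z 0.0105 rect [-0. 95.] [90.  89.9] 0.05 ymax 0.1398
[ 0.51206899 -0.184016    0.09436093] [-178.46960367   -1.06925487   11.33140347] shift [0.05 0.28 0.03] turn 0.08
```

```bash
f(){ grep -E 't:|pos|rot|force|mom' | tr '\n' ' '; echo; }; python3 -m creep '[[[-1,0,0.1,-0.06,0],[-1,0,0.1,-0.02,0],[-1,0,0.1,-0.02,0],[-1,0,0.1,0,0]]]' | f; python3 tilt.py;  python3 delta.py 0.5151 -0.1921 0.0933 10.8
```

```text
t: 18.52 eef_pos: [0.5133, -0.1914, 0.096] tool_rot: [-177.9, -0.8, 11.5] wrist_force: [-0.1, 2.9, -1.5] 
sole 2223 slope deg x,y [0.69 1.54] z 0.0255 rect [-3.  96.1] [35.9 31.9] 0.68 ymax 0.1121
plate 9632 slope deg x,y [-0.07  0.18] z 0.0105 rect [ 0. 95.] [90. 90.] 0.0 ymax 0.1397
[ 0.51333601 -0.19169481  0.09598744] [-177.90267412   -0.85740055   11.45955953] shift [0.05 0.03 0.09] turn 0.1
```

```bash
f(){ grep -E 't:|pos|rot|force|mom' | tr '\n' ' '; echo; }; python3 -m creep '[[[-1,0.03,0.03,0.08,0],[-1,0.03,0.03,0.08,0.05],[-1,0.03,0.03,0.08,0.05],[-1,0.03,0.03,0.08,0]]]' | f; python3 tilt.py;python3 -m creep '[[[-1,0.03,0.03,0.1,0],[-1,0.03,0.03,0.1,0],[-1,0.03,0.03,0.1,0],[-1,0.03,0.03,0.1,0]]]' | f; python3 tilt.py;  python3 delta.py 0.5151 -0.1921 0.0933 10.8
```

```text
t: 18.9 eef_pos: [0.5146, -0.1916, 0.0938] tool_rot: [-177.4, -0.6, 10.9] wrist_force: [-8.1, 7.9, 16.1] 
sole 2223 slope deg x,y [0.55 2.  ] z 0.0238 rect [-1.2 96.3] [35.9 32. ] 0.14 ymax 0.1123
plate 9819 slope deg x,y [-0.03  0.16] z 0.0105 rect [-0. 95.] [90. 90.] 90.0 ymax 0.1398
t: 19.28 eef_pos: [0.5147, -0.1916, 0.0938] tool_rot: [-177.0, -0.4, 11.1] wrist_force: [-8.3, 6.2, 18.8] 
sole 2267 slope deg x,y [0.28 2.47] z 0.0244 rect [-1.6 96.4] [35.9 32.7] 0.15 ymax 0.1127
plate 9615 slope deg x,y [-0.01  0.16] z 0.0105 rect [-0. 95.] [90. 90.] 89.99 ymax 0.1398
[ 0.51472533 -0.19159676  0.09379636] [-177.00669575   -0.41791545   11.08962063] shift [0.01 0.02 0.02] turn 0.04
```

```bash
f(){ grep -E 't:|pos|rot|force|mom' | tr '\n' ' '; echo; }; python3 -m creep '[[[-1,0,-0.12,0.1,0],[-1,0,-0.12,0.1,0],[-1,0,-0.12,0.1,0],[-1,0,-0.12,0.1,0],[-1,0,-0.12,0.1,0],[-1,0,-0.12,0.1,0],[-1,0,-0.12,0.1,0],[-1,0,-0.12,0.1,0]]]' | f; python3 tilt.py;  python3 delta.py 0.5151 -0.1921 0.0933 10.8
```

```text
t: 20.0 eef_pos: [0.513, -0.1887, 0.0934] tool_rot: [-179.4, -1.4, 10.4] wrist_force: [-3.8, -0.0, 15.1] 
sole 2273 slope deg x,y [1.14 0.11] z 0.021 rect [-0.7 96.6] [32.7 35.9] 89.66 ymax 0.113
plate 9999 slope deg x,y [-0.06  0.15] z 0.0105 rect [ 0. 95.] [90. 90.] 89.99 ymax 0.1396
[ 0.51297321 -0.18865765  0.09343261] [-179.39006061   -1.41162184   10.46938673] shift [0.05 0.13 0.  ] turn -0.05
```

```bash
f(){ grep -E 't:|pos|rot|force|mom' | tr '\n' ' '; echo; }; python3 -m creep '[[[-1,0.08,-0.12,0.08,0],[-1,0.08,-0.12,0.08,0],[-1,0.08,-0.12,0.08,0],[-1,0.08,-0.12,0.08,0]]]' | f; python3 tilt.py; python3 -m creep '[[[-1,0.06,0.1,0.03,0],[-1,0.06,0.1,0.03,0],[-1,0.06,0.1,0.03,0],[-1,0.06,0.1,0.03,0]]]' | f; python3 tilt.py;   python3 delta.py 0.5151 -0.1921 0.0933 10.8
```

```text
t: 20.38 eef_pos: [0.5145, -0.1879, 0.0936] tool_rot: [179.7, -1.0, 10.1] wrist_force: [-4.6, -2.5, 13.4] 
sole 2314 slope deg x,y [ 0.83 -0.34] z 0.0206 rect [-0.1 96.8] [35.9 33.4] 0.21 ymax 0.1134
plate 10145 slope deg x,y [-0.06  0.12] z 0.0105 rect [-0. 95.] [90. 90.] 0.01 ymax 0.1398
t: 20.77 eef_pos: [0.5173, -0.1913, 0.0933] tool_rot: [-179.3, -0.3, 10.4] wrist_force: [-7.2, 9.5, 12.3] 
sole 2146 slope deg x,y [0.14 0.38] z 0.0213 rect [ 1.3 95.1] [30.4 35.9] 89.63 ymax 0.1103
plate 10290 slope deg x,y [-0.05  0.17] z 0.0105 rect [ 0. 95.] [90. 90.] 0.01 ymax 0.1397
[ 0.51728258 -0.19139592  0.09328304] [-179.28976167   -0.27343911   10.40463129] shift [-0.08  0.01 -0.  ] turn -0.06
```

```bash
f(){ grep -E 't:|pos|rot|force|mom' | tr '\n' ' '; echo; }; python3 -m creep '[[[-1,0,0.1,0.04,0]]]' | f; python3 -m creep '[[[-1,0,0.1,0.05,0]]]' | f; python3 tilt.py; python3 -m creep '[[[-1,0,0.1,0.05,0]]]' | f; python3 tilt.py;   python3 delta.py 0.5151 -0.1921 0.0933 10.8
python3 - <<'E'
from h import *
im,d=eyes.read_camera('scene'); cv2.imwrite('pics/s3.png',cv2.resize(im[200:330,230:430],None,fx=4,fy=4,interpolation=2))
p,T=campose('scene'); Y,_=cloud(p,T,d); a=np.radians(10.8); x=np.array([np.cos(a),np.sin(a)]); y=np.array([-x[1],x[0]]); c=np.array([.5188,-.2117])
for dd in (np.load('scene2.npy'),d):
    Y,_=cloud(p,T,dd); Q=np.c_[(Y[:,:2]-c)@x,(Y[:,:2]-c)@y,Y[:,2]]
    k=(abs(Q[:,0])<.018)&(Q[:,1]>-.045)&(Q[:,1]<.005)&(Q[:,2]>.088)&(Q[:,2]<.1); print('post top',k.sum(),np.percentile(Q[k],[5,50,95],axis=0).round(4).tolist())
E
```

```text
t: 20.9 eef_pos: [0.5172, -0.1914, 0.0934] tool_rot: [-179.0, -0.2, 10.5] wrist_force: [-4.5, 9.1, 11.4] 
t: 20.98 eef_pos: [0.5172, -0.1914, 0.0934] tool_rot: [-178.7, -0.2, 10.7] wrist_force: [-5.8, 9.3, 14.1] 
sole 2172 slope deg x,y [0.12 0.97] z 0.0223 rect [ 1.  95.7] [35.8 31. ] 0.58 ymax 0.1109
plate 10127 slope deg x,y [-0.07  0.16] z 0.0105 rect [ 0.  95.1] [89.8 90. ] 89.99 ymax 0.1397
t: 21.12 eef_pos: [0.5172, -0.1914, 0.0935] tool_rot: [-178.4, -0.1, 10.8] wrist_force: [-6.4, 9.2, 13.3] 
sole 2195 slope deg x,y [0.11 1.48] z 0.0228 rect [ 0.8 95.8] [31.1 35.9] 89.87 ymax 0.1113
plate 10003 slope deg x,y [-0.07  0.17] z 0.0105 rect [ 0. 95.] [90. 90.] 89.98 ymax 0.1396
[ 0.51722174 -0.19148871  0.0935472 ] [-1.78385153e+02 -1.35057839e-01  1.07416877e+01] shift [-0.07  0.01  0.01] turn -0.01
post top 96 [[-0.016, -0.0182, 0.09], [-0.0014, -0.0087, 0.0947], [0.0155, 0.0037, 0.0981]]
post top 116 [[-0.0174, -0.0264, 0.0891], [-0.001, -0.0139, 0.0952], [0.0148, 0.0002, 0.0985]]
```

View pics/s3.png

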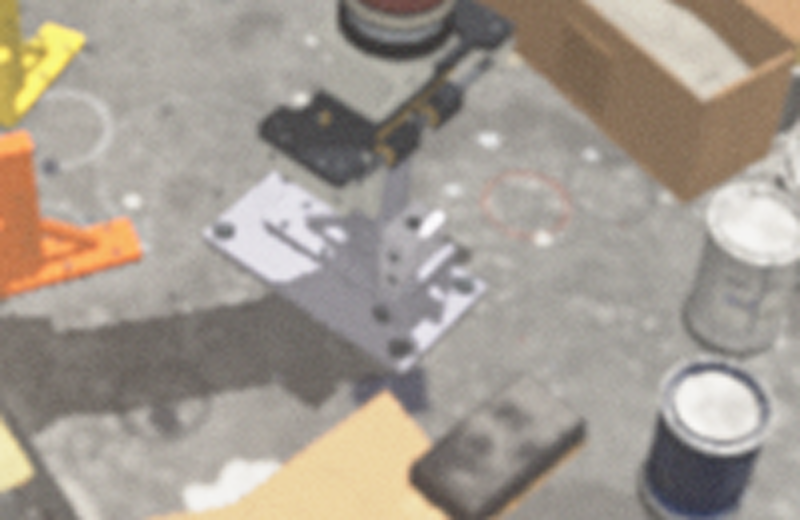

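The post top has moved back to y −13.9 mm, so it now stands upright, and the square is in the corner. Each push tips the square slightly forward (1.5° now), so I'll level it again and then push with less plate friction.

```bash
f(){ grep -E 't:|pos|rot|force|mom' | tr '\n' ' '; echo; }; python3 -m creep '[[[-1,0.04,-0.12,0.09,0],[-1,0.04,-0.12,0.09,0],[-1,0.04,-0.12,0.09,0],[-1,0.04,-0.12,0.09,0],[-1,0.04,-0.12,0.09,0],[-1,0.04,-0.12,0.09,0],[-1,0.04,-0.12,0.09,0]]]' | f; python3 tilt.py; python3 -m creep '[[[-1,0.02,0.1,0.03,0],[-1,0.02,0.1,0.03,0],[-1,0.02,0.12,0.03,0]]]' | f; python3 tilt.py
```

```text
t: 21.8 eef_pos: [0.5174, -0.1893, 0.0932] tool_rot: [179.8, -0.2, 10.1] wrist_force: [-4.5, -2.0, 14.3] 
sole 2237 slope deg x,y [ 0.14 -0.16] z 0.0204 rect [ 1.5 95.9] [31.8 35.7] 89.7 ymax 0.1118
plate 10299 slope deg x,y [-0.01  0.15] z 0.0105 rect [-0. 95.] [90. 90.] 0.01 ymax 0.1397
t: 22.1 eef_pos: [0.5184, -0.1913, 0.0932] tool_rot: [-179.4, 0.1, 10.4] wrist_force: [-7.7, 11.3, 13.0] 
sole 2157 slope deg x,y [-0.24  0.25] z 0.0213 rect [ 2.1 95.5] [30.3 35.9] 89.53 ymax 0.1107
plate 10281 slope deg x,y [-0.04  0.15] z 0.0105 rect [-0. 95.] [90. 90.] 0.01 ymax 0.1397
```

```bash
f(){ grep -E 't:|pos|rot|force|mom' | tr '\n' ' '; echo; }; python3 -m creep '[[[-1,-0.02,0.13,0.01,0]]]' | f; python3 tilt.py; python3 - <<'E'
from h import *
F=[]
for i in range(8):
    eyes.read_camera('top'); F.append(monitor.get_obs()['wrist_force'])
F=np.array(F); a=np.radians(10.8); print(F.mean(0).round(1),F.std(0).round(1),'corner x,y:',(F.mean(0)[:2]@np.array([[np.cos(a),-np.sin(a)],[np.sin(a),np.cos(a)]])).round(1))
E
python3 tilt.py; python3 delta.py 0.5151 -0.1921 0.0933 10.8
```

```text
t: 22.23 eef_pos: [0.5182, -0.1913, 0.0935] tool_rot: [-179.0, 0.1, 10.5] wrist_force: [-1.6, 9.3, 0.7] 
sole 2223 slope deg x,y [-0.28  0.7 ] z 0.0221 rect [ 1.8 95.6] [31.1 35.9] 89.67 ymax 0.1111
plate 10169 slope deg x,y [-0.04  0.16] z 0.0105 rect [-0. 95.] [90. 90.] 0.0 ymax 0.1398
[-3.6  9.3  6.7] [0.4 0.5 0.4] corner x,y: [-1.8  9.8]
sole 2212 slope deg x,y [-0.19  0.84] z 0.0221 rect [ 1.8 95.6] [31.1 35.9] 89.78 ymax 0.1112
plate 10204 slope deg x,y [-0.05  0.14] z 0.0105 rect [-0. 95.] [90. 90.] 0.01 ymax 0.1398
[ 0.51822945 -0.19129382  0.09341153] [-1.79031046e+02  1.51868906e-01  1.05014474e+01] shift [-0.11  0.01  0.  ] turn -0.04
```

```bash
f(){ grep -E 't:|pos|rot|force|mom' | tr '\n' ' '; echo; }; python3 -m creep '[[[-1,0,-0.12,0.09,0],[-1,0,-0.12,0.09,0],[-1,0,-0.12,0.09,0],[-1,0,-0.12,0.09,0],[-1,0,-0.12,0.09,0]]]' | f; python3 tilt.py; python3 -m creep '[[[-1,0,0.1,0.03,0],[-1,0,0.1,0.03,0],[-1,-0.02,0.18,0.02,0]]]' | f; python3 tilt.py; cat > hold.py <<'E'
from h import *
F=[]
for i in range(6):
    im,d=eyes.read_camera('scene'); F.append(monitor.get_obs()['wrist_force'])
F=np.array(F); a=np.radians(10.8); print(F.mean(0).round(1),F.std(0).round(1),'corner x,y:',(F.mean(0)[:2]@np.array([[np.cos(a),-np.sin(a)],[np.sin(a),np.cos(a)]])).round(1),monitor.get_obs()['tool_rot'],monitor.get_obs()['t'])
p,T=campose('scene')
for k,X in (('tin_bright',(.69,-.383,.083)),('additive_b',(.739,.099,.063)),('sand_block',(.471,-.369,.029))):
    for r in finder.cut_out('scene',k)[:1]: print(k,np.median(cloud(p,T,d,r['mask'])[0],0).round(3),X)
E
python3 hold.py; python3 tilt.py
```

```text
t: 23.15 eef_pos: [0.5174, -0.1899, 0.0932] tool_rot: [179.5, -0.4, 10.2] wrist_force: [-3.5, -1.5, 13.7] 
sole 2226 slope deg x,y [ 0.3  -0.38] z 0.0204 rect [ 1.8 95.7] [31.5 35.9] 89.81 ymax 0.1114
plate 10399 slope deg x,y [-0.05  0.15] z 0.0105 rect [ 0. 95.] [90. 90.] 90.0 ymax 0.1397
t: 23.45 eef_pos: [0.5178, -0.1917, 0.0933] tool_rot: [-179.5, -0.2, 10.6] wrist_force: [-5.1, 14.5, 12.1] 
sole 2160 slope deg x,y [0.16 0.53] z 0.0217 rect [ 1.7 95.2] [30.3 35.9] 89.98 ymax 0.1103
plate 10374 slope deg x,y [-0.05  0.14] z 0.0105 rect [-0. 95.] [90. 90.] 0.01 ymax 0.1399
[-4.  11.1  9.8] [0.6 0.7 0.4] corner x,y: [-1.8 11.6] [-179.50955723   -0.2489596    10.56790258] 23.8
tin_bright [ 0.692 -0.383  0.081] (0.69, -0.383, 0.083)
additive_b [0.727 0.108 0.045] (0.739, 0.099, 0.063)
sand_block [ 0.473 -0.368  0.028] (0.471, -0.369, 0.029)
sole 2173 slope deg x,y [0.06 0.58] z 0.0216 rect [ 1.7 95.2] [30.3 36. ] 89.89 ymax 0.1103
plate 10343 slope deg x,y [-0.04  0.16] z 0.0105 rect [ 0. 95.] [90. 90.] 90.0 ymax 0.1398
```

```bash
f(){ grep -E 't:|pos|rot|force|wid' | tr '\n' ' '; echo; }; python3 -m creep '[[[-1,-0.02,0.18,0.01,0]]]' | f; python3 hold.py; python3 tilt.py
```

```text
t: 24.08 eef_pos: [0.5177, -0.1916, 0.0935] tool_rot: [-179.0, -0.2, 10.8] wrist_force: [-3.1, 11.4, 6.0] gripper_width: 0.0159 
[-4.2 10.6  8.7] [0.5 0.5 0.7] corner x,y: [-2.1 11.2] [-1.79019036e+02 -1.78446160e-01  1.07507516e+01] 24.3833
tin_bright [ 0.691 -0.383  0.083] (0.69, -0.383, 0.083)
additive_b [0.726 0.106 0.045] (0.739, 0.099, 0.063)
sand_block [ 0.473 -0.37   0.029] (0.471, -0.369, 0.029)
sole 2193 slope deg x,y [0.03 1.17] z 0.0224 rect [ 1.4 95.5] [35.9 30.9] 0.01 ymax 0.1109
plate 10149 slope deg x,y [-0.07  0.13] z 0.0105 rect [ 0. 95.] [90. 90.] 90.0 ymax 0.1395
```

The lean is 1.04°. That is inside the 1.43° limit, but it creeps a little while held, so I'll level once more and repeat the push that gave 0.4°.

```bash
f(){ grep -E 't:|pos|rot|force|wid' | tr '\n' ' '; echo; }; python3 -m creep '[[[-1,0,-0.12,0.09,0],[-1,0,-0.12,0.09,0],[-1,0,-0.12,0.09,0],[-1,0,-0.12,0.09,0],[-1,0,-0.12,0.09,0],[-1,0,-0.12,0.09,0]]]' | f; python3 tilt.py; python3 -m creep '[[[-1,0,0.1,0.03,0],[-1,0,0.1,0.03,0],[-1,-0.02,0.18,0.02,0]]]' | f; python3 hold.py; python3 tilt.py; python3 hold.py|head -1
```

```text
t: 25.08 eef_pos: [0.5167, -0.19, 0.0933] tool_rot: [179.3, -0.8, 10.5] wrist_force: [-3.8, -1.8, 13.9] gripper_width: 0.0157 
sole 2223 slope deg x,y [ 0.73 -0.22] z 0.0206 rect [ 1.3 96. ] [31.6 35.9] 89.59 ymax 0.1116
plate 10402 slope deg x,y [-0.06  0.15] z 0.0105 rect [-0. 95.] [89.9 90. ] 89.98 ymax 0.1396
t: 25.38 eef_pos: [0.5172, -0.192, 0.0933] tool_rot: [-179.8, -0.7, 10.7] wrist_force: [-4.2, 15.4, 12.6] gripper_width: 0.0159 
[-4.5 11.8 10.8] [0.4 0.4 0.4] corner x,y: [-2.2 12.4] [-179.801082     -0.66762643   10.7414936 ] 25.6833
tin_bright [ 0.69  -0.383  0.083] (0.69, -0.383, 0.083)
additive_b [0.725 0.106 0.041] (0.739, 0.099, 0.063)
sand_block [ 0.471 -0.368  0.028] (0.471, -0.369, 0.029)
sole 2189 slope deg x,y [0.61 0.76] z 0.0217 rect [ 1.3 95.2] [35.9 30.2] 0.0 ymax 0.1103
plate 10383 slope deg x,y [-0.04  0.12] z 0.0105 rect [-0. 95.] [90. 90.] 0.01 ymax 0.1398
[-4.4 11.4 10.4] [0.4 0.3 0.7] corner x,y: [-2.2 12. ] [-179.80883987   -0.67219915   10.74646145] 26.1833
```

```bash
python3 - <<'E'
from h import *
p,T=campose('top'); im,d=eyes.read_camera('top')
for r in finder.cut_out('top','additive_b')[:1]: print(np.median(cloud(p,T,d,r['mask'])[0],0).round(3),'start .736 .111 .079')
print(bot.hand_in()); o=monitor.get_obs(); print(o['t'],o['wrist_force'],o['tool_rot'],o['gripper_width'])
E
```

```text
[0.737 0.11  0.081] start .736 .111 .079
the job is handed in; nothing more can be done
None
the job is handed in; nothing more can be done
```

I picked up the bare-steel square, set it on the plate in front of the post, and pushed it into the corner. That stood the post up straight, and I handed the job in at about 26 s while still holding and pushing. The hand-in gives no verdict, so these are my own last checks:

| Check | Measured | Limit |
|---|---|---|
| Heel from the post face | about 0.3 mm | 3 mm |
| Heel off centre | about 1.3 mm | 12 mm |
| Square's tilt (about 0.6° each way) | 0.016 rad | 0.025 rad |
| Square's angle in plan | about 0° | 0.045 rad (2.6°) |
| Push towards the post | about 12 N | over 3 N on the post |
| Push down (wrist force plus the square's weight) | about 14 N | over 3 N on the plate |
| Grip on the limb | 15.9 mm opening, set to 60 N | – |

- **Post:** after the first full push its top had moved back about 5 mm, to where an upright post should be. I did not measure it again after the final push.
- **Contact forces:** the pushes are read at the wrist. I could not separate the force on the post from friction on the plate.
- **Tilt:** each push tipped the square slightly forward, so I levelled and pushed again several times. The last level-and-push held steady for about 0.8 s before hand-in.
- **Tin, bottle and block:** all stayed within about 2 mm. In the scene camera the bottle seemed to move about 15 mm. The top camera put it within 1–2 mm, so I took the scene reading as a camera or detection error, probably the gripper partly hiding the bottle.

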